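# Full salt tin to the serving tray, empty one to the refill bin

### The job

The two white tins with red lids look the same, but one is full and the other empty: lift to feel which is which. Stand the full one upright in the wooden tray and the empty one upright in the blue refill bin, setting them down rather than dropping them.

Things in the scene. Friction and masses are not known exactly. Their poses are not given: they have to be found in the camera images.
- tin_a_center (a point): point at the centre of one of the two look-alike lidded tins: upright white cylinder 60 mm in diameter and 90 mm tall, pale band round the middle, flat red lid on top (the lid stays on); the point lies on its axis, 45 mm above its underside, its z axis is the tin's axis. It stands on the table. One of the two tins is full (350 to 450 g), the other empty (70 to 100 g); nothing but the weight tells which. It can be gripped across the cylinder anywhere in its upper half.
- tin_b_center (a point): point at the centre of one of the two look-alike lidded tins: upright white cylinder 60 mm in diameter and 90 mm tall, pale band round the middle, flat red lid on top (the lid stays on); the point lies on its axis, 45 mm above its underside, its z axis is the tin's axis. It stands on the table. One of the two tins is full (350 to 450 g), the other empty (70 to 100 g); nothing but the weight tells which. It can be gripped across the cylinder anywhere in its upper half.
- wood_tray: shallow square brown wooden tray, fixed to the table, 150 x 150 mm outside, 16 mm high, rim and floor 5 mm thick, so 140 x 140 mm inside; origin at the centre of its underside on the table, x and y along its sides, z up. It may lie left or right of the tins.
- blue_bin: low square blue plastic refill bin, open on top, fixed to the table, 150 x 150 mm outside, 30 mm high, walls and floor 5 mm thick, so 140 x 140 mm inside; origin at the centre of its underside on the table, x and y along its sides, z up. It may lie left or right of the tins.
Not all that is in view belongs to the job. Leave any black or pink look-alike of the part that bears tin_b_center alone.

How it is judged:
By the outcome, as a careful person would: the job done as asked, in the order asked, and still so for the second after the job is handed in, with the robot touching nothing.
It also fails if it takes over 64 s, if anything falls off the work surface, if the arm or the gripper's body presses on something with over 40 N, if the wrist force passes 120 N, or if a joint passes its speed limit or range.

### The arm

A 7-joint arm with a two-finger parallel gripper is mounted at the origin on the work surface. World frame = base frame: x ahead of the robot, y to its left, z up, the work surface at z = 0. Lengths are in m, angles in rad, forces in N, time in s.
With the tool pointing down it reaches from about 0.425 to 0.825 m from the base axis. Payload 3.6 kg.
Tool frame: the origin (TCP) lies midway between the tips of the shut fingers; the grasp point (between the pads) lies 19 mm behind it; z points along the fingers, y is the line along which they close (so a half turn about z gives the same grasp; the last joint's range is limited). The gripper opens to 93 mm and grips with 3 to 60 N. Pads are 15 mm wide; open, the fingers measure 128 mm over their backs; the gripper's body (75 mm by 188 mm) begins 65 mm behind the grasp point.
Start: joints at [1.109, 0.615, -0.013, 1.423, 0.008, 1.103, -0.04], TCP at [0.274, -0.589, 0.219] pointing down, gripper open.
Joint ranges: [-3.12, 3.12], [-0.3, 2.06], [-1.34, 1.32], [0.26, 2.42], [-1.36, 4.5], [0.01, 1.98], [-2.84, 2.84]. Speed limits (rad/s): [2.79, 2.79, 3.14, 3.14, 3.14, 3.14, 3.14].

### API

Orientations are given as [roll, pitch, yaw] about the fixed x, y, z axes, in that order (R = Rz(yaw) Ry(pitch) Rx(roll)).
In Python, from workcell import telemetry, camera, camera_info, finish_job gives the robot as it stands.
- The arm moves only by the shell command python3 -m jog 'ROWS' [FORCE]. ROWS is a JSON object of lists of equal length, an entry for each row: "rot": the turn, a rotation vector about the world's x, y, z in degrees, a list of three; "dp": the shift along the world's x, y, z in mm, a list of three; "fingers": the finger opening in mm, from 0 to 93. In form: {"rot": [[rx, ry, rz], ...], "dp": [[tx, ty, tz], ...], "fingers": [fingers, ...]}. A call has 1 to 8 rows; each row is the pose to reach, as a shift and turn from the pose commanded when the call began; what a row does not reach only later rows make up. A row lasts 1/10 s, in which the tool goes at most 50 mm and 8.59 degrees, less where a joint would pass 70% of its speed; a pose out of reach is approached as far as the arm can. A call with a gripper value outside its range is refused whole. The fingers move at their own pace and stop on an object; FORCE is the grip in N (left out, the last holds). Time passes only in rows, so rows that repeat a pose let the fingers close. It gives the time, the measured TCP pose, the force, the opening and the grip force at its end, in the units of the state.
- telemetry.state(): the state, without advancing time (a new reading comes with each control period).
- camera(name): name is "scene" or "side" or "wrist"; returns the picture (480x640x3 uint8, blue, green, red); there is no depth.
- camera_info(name): a dict with "K" (3x3 intrinsics, pixels), "T" (4x4, takes a point from camera to world coordinates); the wrist camera has in their place "T_tool_cam" (4x4, takes a point from camera to tool coordinates, whose origin is the TCP and whose axes are the flange's). Camera axes: x right, y up, looking along -z (the intrinsics and any distortion apply to the point x, -y, -z); pixel columns grow to the right and rows downward; lengths in m; the calibration is good to about 2 mm. A picture is of the moment at which its call begins: read the wrist's pose just before it. camera_info takes no time and is no camera call.
- finish_job(): hands the job in; it is judged then, once.
The state is a dict: "t": time; "joints": joint angles; "dq": joint speeds; "joint_efforts": joint torques, N m; "eef_pos": TCP position; "orientation": TCP orientation; "force": force on the tool from outside, world axes, zero at the start; "wrist_torque": the same for the moment, N m; "finger_gap": finger opening in m; "grip_force": force on a finger pad.
Only numpy, scipy, OpenCV 4.12 (cv2) and the standard library are available. Lean on these libraries where they do the work, as an engineer would, in place of code of your own. Each camera call takes 0.05 s, during which the arm holds its last target. There are 200 camera calls.

## Working session

There is one attempt and no reset: what is moved stays moved. The work goes in short steps, Python scripts to look and compute and a shell command to move; the robot and the scene stay as the last step left them, time stands still between calls to the robot, and variables do not carry over. Pictures are saved under pics/ and viewed, at most 10 in all, crops included, and the job is handed in when it is done.

```bash
mkdir -p pics; ls
python3 - <<'E'
from workcell import telemetry,camera,camera_info
import cv2,json
s=telemetry.state();print(s)
for n in ("scene","side"):
    cv2.imwrite(f"pics/{n}0.png",camera(n)); print(n,camera_info(n))
print(camera_info("wrist"))
E
```

```text
pics
{'t': 0.0, 'joints': array([ 1.10951638,  0.61591733, -0.01263832,  1.42488449,  0.00810204,
        1.10341533, -0.04042774]), 'dq': array([-0.00027882,  0.00069376,  0.00118991,  0.00101193, -0.00137153,
       -0.00097645, -0.00229771]), 'joint_efforts': array([-2.68886706e-04, -4.58935153e+01,  2.09264816e-01, -1.65744710e+01,
       -6.10406441e-02,  2.05111143e-02,  2.31467429e-04]), 'eef_pos': array([ 0.27347058, -0.58879624,  0.21748713]), 'orientation': array([-3.13901833e+00,  2.66206452e-05,  4.34837509e-01]), 'force': array([0.35791901, 0.55158662, 0.47283303]), 'wrist_torque': array([0.00860987, 0.01416166, 0.00703   ]), 'grip_force': 0.0, 'finger_gap': 0.09264757959668415}
scene {'K': array([[611.34793796,   0.        , 337.31231881],
       [  0.        , 611.34793796, 242.87861981],
       [  0.        ,   0.        ,   1.        ]]), 'T': array([[ 0.71173912, -0.43691   ,  0.5500337 ,  1.18659013],
       [ 0.70243924,  0.44553773, -0.55504527, -0.66565463],
       [-0.00255594,  0.78141269,  0.62400936,  0.83055714],
       [ 0.        ,  0.        ,  0.       
[... 252 characters left out ...]
      [-0.45770861, -0.5919116 ,  0.66343311,  0.5853571 ],
       [ 0.02015476,  0.73908389,  0.6733118 ,  0.66844966],
       [ 0.        ,  0.        ,  0.        ,  1.        ]])}
{'K': array([[379.02140184,   0.        , 320.64681204],
       [  0.        , 379.02140184, 238.31128142],
       [  0.        ,   0.        ,   1.        ]]), 'T_tool_cam': array([[-2.20671341e-04,  9.58075137e-01,  2.86516986e-01,
         7.96797460e-02],
       [ 9.99999079e-01, -1.72247724e-04,  1.34615893e-03,
        -6.73362118e-04],
       [ 1.33907330e-03,  2.86517019e-01, -9.58074217e-01,
        -1.65948154e-01],
       [ 0.00000000e+00,  0.00000000e+00,  0.00000000e+00,
         1.00000000e+00]])}
```

View pics/scene0.png

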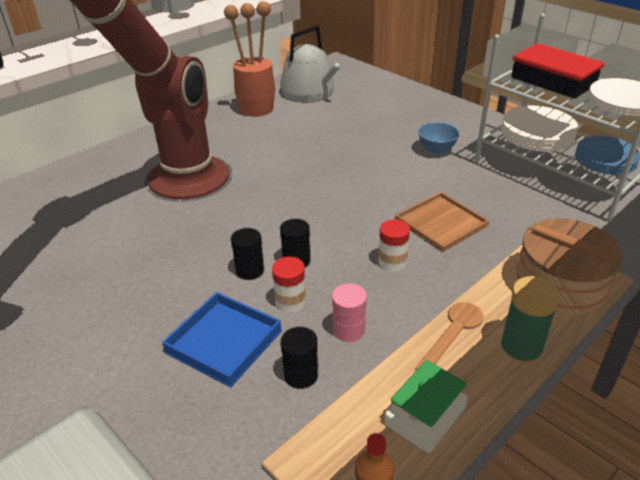

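View pics/side0.png

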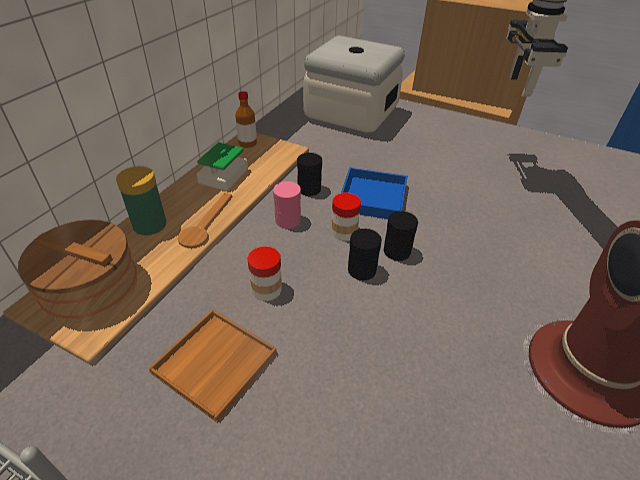

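The scene camera shows two white tins with red lids, at (289,285) and (394,246). There are also look-alikes: black at (247,254), (295,243) and (300,357), and pink at (349,312). The tray is at (442,220) and the bin at (222,337). Only the two red-lidded tins fit the description. Next I fit poses to the colour masks in both views.

```bash
cat > h.py <<'E'
import numpy as np,cv2
from scipy.optimize import minimize
from workcell import camera_info
CI={n:camera_info(n) for n in("scene","side")}
def proj(n,P):
    T=CI[n]["T"];q=(np.asarray(P)-T[:3,3])@T[:3,:3]
    q=q*[1,-1,-1];u=q@CI[n]["K"].T;return u[:,:2]/u[:,2:]
def ray(n,uv,z):
    T=CI[n]["T"];d=np.linalg.inv(CI[n]["K"])@[*uv,1];d=T[:3,:3]@(d*[1,-1,-1]);o=T[:3,3]
    return o+d*(z-o[2])/d[2]
def hull(n,P):
    m=np.zeros((960,1280),np.uint8);cv2.fillConvexPoly(m,np.int32(np.round(cv2.convexHull(np.float32(proj(n,P)*2+.5))[:,0])),1);return m>0
def fit(masks,pts,x0,step):
    big={n:cv2.resize(m.astype(np.uint8),(1280,960),interpolation=0)>0 for n,m in masks.items()}
    def c(p):
        s=0
        for n,m in big.items():
            h=hull(n,pts(p));s+=1-(h&m).sum()/(h|m).sum()
        return s/len(big)
    S=np.vstack([x0]+[np.add(x0,e) for e in np.diag(step)])
    r=minimize(c,x0,method="Nelder-Mead",options=dict(initial_simplex=S,xatol=1e-4,fatol=1e-4))
    return r.x,r.fun
a=np.linspace(0,2*np.pi,40)
def cyl(p):return np.vstack([np.c_[p[0]+.03*np.cos(a),p[1]+.03*np.sin(a),0*a+z] for z in(.09-p[2],.09)])
def box(h):
    def f(p):
        c,s=np.cos(p[2]),np.sin(p[2])
        return [[p[0]+c*i-s*j,p[1]+s*i+c*j,z] for i in(-.075,.075) for j in(-.075,.075) for z in(0,h)]
    return f
def blob(mask,uv):
    _,l,st,ce=cv2.connectedComponentsWithStats(mask.astype(np.uint8));k=1+np.argmin([np.hypot(*(c-uv))+1000*(s[4]<80) for c,s in zip(ce[1:],st[1:])])
    return l==k
E
python3 - <<'E'
from h import *
im={n:cv2.imread(f"pics/{n}0.png") for n in CI}
hsv={n:cv2.cvtColor(i,cv2.COLOR_BGR2HSV) for n,i in im.items()}
def col(n,lo,hi):return cv2.inRange(hsv[n],lo,hi)>0
red={n:(col(n,(0,200,90),(5,255,255))|col(n,(175,200,90),(180,255,255))) for n in CI}
for nm,u,v in(("P",(289,270),(346,205)),("Q",(394,233),(265,261))):
    m={"scene":blob(red["scene"],u),"side":blob(red["side"],v)}
    x0=ray("scene",u,.085)
    print(nm,[x.sum() for x in m.values()],fit(m,cyl,[x0[0],x0[1],.025],[.01,.01,.005]))
blue={n:col(n,(105,120,40),(125,255,255)) for n in CI}
tr={n:col(n,(5,90,50),(20,255,255)) for n in CI}
for nm,mm,u,v,h in(("bin",blue,(222,337),(376,194),.03),("tray",tr,(442,220),(214,365),.016)):
    m={"scene":blob(mm["scene"],u),"side":blob(mm["side"],v)}
    x0=ray("scene",u,.01)
    best=min((fit({k:q for k,q in m.items()},box(h),[x0[0],x0[1],y],[.01,.01,.2]) for y in(0,.4,.8,1.2)),key=lambda r:r[1])
    print(nm,[x.sum() for x in m.values()],best)
for nm,u,v in(("bk1",(247,238),(401,220)),("bk2",(295,229),(365,239)),("bk3",(300,341),(310,160)),("pink",(349,297),(287,190))):
    print(nm,ray("scene",u,.09),ray("side",v,.09))
E
```

```text
P [np.int64(2), np.int64(536)] (array([ 0.5186014 , -0.12088248,  0.0165517 ]), np.float64(0.5419818204695341))
Q [np.int64(1), np.int64(641)] (array([5.82164863e-01, 1.07060056e-01, 1.78426893e-05]), np.float64(0.5670198399610453))
bin [np.int64(6336), np.int64(2273)] (array([ 0.50957549, -0.2752156 ,  1.83464198]), np.float64(0.13487032206794441))
tray [np.int64(3024), np.int64(7619)] (array([0.57231325, 0.28802685, 1.45334233]), np.float64(0.05011513877766166))
bk1 [ 0.39653383 -0.12009082  0.09      ] [ 0.39513345 -0.11783772  0.09      ]
bk2 [ 0.44222112 -0.03451481  0.09      ] [ 0.43754719 -0.02945836  0.09      ]
bk3 [ 0.66932688 -0.23011441  0.09      ] [ 0.66226003 -0.22684034  0.09      ]
pink [ 0.65486454 -0.10050964  0.09      ] [ 0.64969833 -0.09538287  0.09      ]
```

Run:
```python
from h import *
im={n:cv2.imread(f"pics/{n}0.png") for n in CI}
hsv={n:cv2.cvtColor(i,cv2.COLOR_BGR2HSV) for n,i in im.items()}
def col(n,lo,hi):return cv2.inRange(hsv[n],lo,hi)>0
print(hsv["scene"][270,289],hsv["scene"][233,394],hsv["side"][261,265],hsv["scene"][337,222],hsv["scene"][312,222])
red={n:(col(n,(0,170,60),(8,255,255))|col(n,(170,170,60),(180,255,255))) for n in CI}
for nm,u,v in(("P",(289,270),(346,205)),("Q",(394,233),(265,261))):
    m={"scene":blob(red["scene"],u),"side":blob(red["side"],v)}
    x0=ray("scene",u,.085)
    print(nm,[x.sum() for x in m.values()],fit(m,cyl,[x0[0],x0[1],.025],[.01,.01,.005]))
b=blob(col("scene",(105,120,40),(125,255,255)),(222,337))
for y in(.2,.8):print(fit({"scene":b},box(.03),[.51,-.275,y],[.01,.01,.2]))
```

```text
[  1 189 220] [  1 188 220] [  2 240 202] [109 180 186] [109 182 184]
P [np.int64(781), np.int64(577)] (array([ 0.51869863, -0.12085617,  0.01722466]), np.float64(0.058818771495175726))
Q [np.int64(615), np.int64(818)] (array([0.58222234, 0.10747898, 0.0174334 ]), np.float64(0.06169320534858008))
(array([ 0.50763285, -0.27426455,  0.23749791]), np.float64(0.04299856419557169))
(array([ 0.50891895, -0.27582495,  0.2620126 ]), np.float64(0.0463698295005458))
```

```bash
python3 -m jog '{"rot":[[0,0,-8],[0,0,-16],[0,0,-25],[0,0,-25],[0,0,-25],[0,0,-25],[0,0,-25],[0,0,-25]],"dp":[[20,38,0],[40,76,0],[62,119,0],[84,162,0],[106,205,0],[128,248,0],[150,291,0],[172,330,0]],"fingers":[93,93,93,93,93,93,93,93]}' 20
python3 -m jog '{"rot":[[0,0,0],[0,0,0],[0,0,0],[0,0,0],[0,0,0],[0,0,0]],"dp":[[20,38,0],[42,78,0],[62,118,0],[73,138,0],[73,138,0],[73,138,0]],"fingers":[93,93,93,93,93,93]}'
cat > w.py <<'E'
import sys
from h import *
from workcell import telemetry,camera
from scipy.spatial.transform import Rotation as Ro
W=camera_info("wrist")
def shoot(name,z=.09,x0=None,box_=None):
    s=telemetry.state();im=camera("wrist");cv2.imwrite(f"pics/{name}.png",im)
    M=np.eye(4);M[:3,:3]=Ro.from_euler("xyz",s["orientation"]).as_matrix();M[:3,3]=s["eef_pos"]
    CI["wrist"]={"K":W["K"],"T":M@W["T_tool_cam"]}
    print("tcp",s["eef_pos"].round(4),s["orientation"].round(3),"F",s["force"].round(2),"gap",s["finger_gap"])
    return im,s
def red(im):
    h=cv2.cvtColor(im,cv2.COLOR_BGR2HSV)
    return (cv2.inRange(h,(0,170,60),(8,255,255))|cv2.inRange(h,(170,170,60),(180,255,255)))>0
def tin(im,x0):
    m=blob(red(im),proj("wrist",[[*x0,.085]])[0]);print("px",np.argwhere(m).mean(0)[::-1],m.sum())
    r=fit({"wrist":m},lambda p:cyl([p[0],p[1],.0173]),x0,[.01,.01]);print("tin",r);return r[0]
E
python3 - <<'E'
from w import *
im,s=shoot("w1");tin(im,[.519,-.121])
E
```

```text
t: 0.9
eef_pos: [0.4462, -0.2569, 0.2184]
orientation: [-3.141, 0.001, -0.001]
force: [1.3, -0.5, 0.2]
finger_gap: 0.093
grip_force: 0.0
t: 1.5
eef_pos: [0.5182, -0.1219, 0.2182]
orientation: [3.141, 0.001, -0.001]
force: [-0.1, -0.5, -0.5]
finger_gap: 0.0931
grip_force: 0.0
tcp [ 0.5182 -0.1219  0.2182] [ 3.141e+00  1.000e-03 -1.000e-03] F [-0.09 -0.53 -0.46] gap 0.09314760972225293
px [322.51338622 226.41150223] 4034
tin (array([ 0.5173177 , -0.12276203]), np.float64(0.09439892243798409))
```

View pics/w1.png

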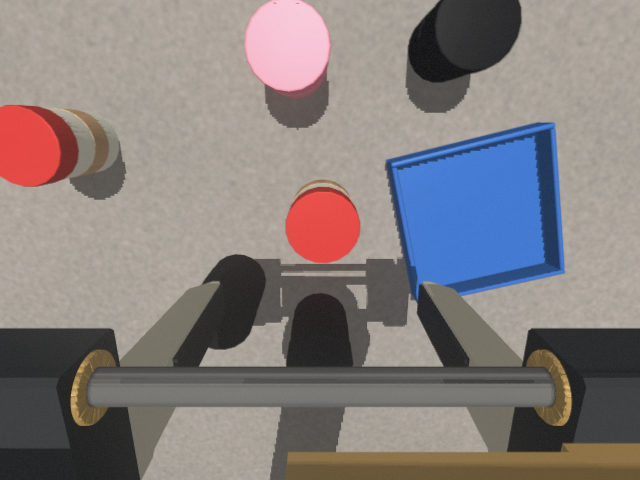

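The wrist view shows tin P's red lid at (322,226), between the fingers and clear of the black tins. It agrees with the fixed cameras to 2 mm, so I descend, grip and lift.

```bash
python3 - <<'E'
from w import *
s_im=cv2.imread("pics/w1.png")
M=np.eye(4);M[:3,:3]=Ro.from_euler("xyz",[3.141,.001,-.001]).as_matrix();M[:3,3]=[.5182,-.1219,.2182];CI["wrist"]={"K":W["K"],"T":M@W["T_tool_cam"]}
h=cv2.cvtColor(s_im,cv2.COLOR_BGR2HSV);b=blob(cv2.inRange(h,(100,120,40),(125,255,255))>0,(480,210))
print("bin",fit({"wrist":b},box(.03),[.508,-.275,.24],[.01,.01,.1]))
E
python3 -m jog '{"rot":[[0,0,0],[0,0,0],[0,0,0],[0,0,0],[0,0,0],[0,0,0],[0,0,0]],"dp":[[0,0,-40],[0,0,-80],[0,0,-120],[0,0,-150],[0,0,-172],[0,0,-172],[0,0,-172]],"fingers":[93,93,93,93,93,93,93]}' 25
python3 -m jog '{"rot":[[0,0,0],[0,0,0],[0,0,0],[0,0,0],[0,0,0],[0,0,0],[0,0,0],[0,0,0]],"dp":[[0,0,0],[0,0,0],[0,0,0],[0,0,0],[0,0,0],[0,0,0],[0,0,0],[0,0,0]],"fingers":[50,50,50,50,50,50,50,50]}' 25
```

```text
bin (array([ 0.50854942, -0.275341  ,  0.24763966]), np.float64(0.05134522910622741))
t: 2.25
eef_pos: [0.5185, -0.1233, 0.047]
orientation: [3.141, 0.0, -0.004]
force: [-0.1, -0.7, 0.1]
finger_gap: 0.093
grip_force: 0.0
t: 3.05
eef_pos: [0.5192, -0.1221, 0.0472]
orientation: [3.141, -0.001, -0.002]
force: [-1.0, -1.6, 5.7]
finger_gap: 0.0596
grip_force: 25.0
```

```bash
python3 -m jog '{"rot":[[0,0,0],[0,0,0],[0,0,0],[0,0,0],[0,0,0],[0,0,0],[0,0,0],[0,0,0]],"dp":[[0,0,5],[0,0,12],[0,0,22],[0,0,32],[0,0,40],[0,0,40],[0,0,40],[0,0,40]],"fingers":[50,50,50,50,50,50,50,50]}' 25
python3 -m jog '{"rot":[[0,0,0],[0,0,0],[0,0,0]],"dp":[[0,0,0],[0,0,0],[0,0,0]],"fingers":[50,50,50]}'
python3 -m jog '{"rot":[[0,0,0],[0,0,0]],"dp":[[0,0,0],[0,0,0]],"fingers":[50,50]}'
```

```text
t: 3.85
eef_pos: [0.5184, -0.1214, 0.0863]
orientation: [-3.141, 0.001, -0.002]
force: [-0.2, 0.3, -5.6]
finger_gap: 0.0596
grip_force: 25.0
t: 4.15
eef_pos: [0.5187, -0.1215, 0.0864]
orientation: [-3.141, 0.0, -0.002]
force: [0.3, -0.2, -3.7]
finger_gap: 0.06
grip_force: 25.0
t: 4.35
eef_pos: [0.5188, -0.1215, 0.0866]
orientation: [-3.142, -0.0, -0.001]
force: [0.8, 0.4, -4.6]
finger_gap: 0.0597
grip_force: 25.0
```

Held still, the load is about 4.4 N, so P is the full tin and goes to the tray.

```bash
python3 -m jog '{"rot":[[0,0,0],[0,0,0],[0,0,0],[0,0,0],[0,0,0],[0,0,0],[0,0,0],[0,0,0]],"dp":[[0,0,20],[0,0,50],[0,0,80],[0,10,105],[2,25,110],[5,45,110],[9,75,110],[13,105,110]],"fingers":[50,50,50,50,50,50,50,50]}' 25
python3 -m jog '{"rot":[[0,0,0],[0,0,0],[0,0,0],[0,0,0],[0,0,0],[0,0,0],[0,0,0],[0,0,0]],"dp":[[4,35,0],[9,70,0],[14,105,0],[18,140,0],[23,175,0],[28,210,0],[33,245,0],[36,270,0]],"fingers":[50,50,50,50,50,50,50,50]}'
python3 -m jog '{"rot":[[0,0,0],[0,0,0],[0,0,0],[0,0,0],[0,0,0]],"dp":[[3,20,0],[4,35,0],[4,35,0],[4,35,0],[4,35,0]],"fingers":[50,50,50,50,50]}'
python3 - <<'E'
from w import *
im,s=shoot("w2");sc=camera("scene");cv2.imwrite("pics/s2.png",sc)
h=cv2.cvtColor(im,cv2.COLOR_BGR2HSV);b=blob(cv2.inRange(h,(5,90,50),(20,255,255))>0,proj("wrist",[[.572,.288,.01]])[0])
print(proj("wrist",box(.016)([.572,.288,-.117])).round())
E
```

```text
t: 5.15
eef_pos: [0.5309, -0.0146, 0.1953]
orientation: [-3.141, 0.002, -0.002]
force: [0.9, -0.0, -4.9]
finger_gap: 0.0594
grip_force: 25.0
t: 5.95
eef_pos: [0.5659, 0.2581, 0.1946]
orientation: [-3.14, 0.003, 0.003]
force: [0.9, -1.1, -4.3]
finger_gap: 0.0593
grip_force: 25.0
t: 6.45
eef_pos: [0.572, 0.2862, 0.1963]
orientation: [3.139, 0.0, -0.004]
force: [0.3, -0.1, -3.6]
finger_gap: 0.0597
grip_force: 25.0
tcp [0.572  0.2862 0.1963] [ 3.139  0.    -0.004] F [ 0.27 -0.09 -3.59] gap 0.05971863696063677
[[383. 288.]
 [386. 294.]
 [239. 273.]
 [235. 279.]
 [409. 140.]
 [413. 140.]
 [247. 121.]
 [243. 120.]]
```

View pics/w2.png

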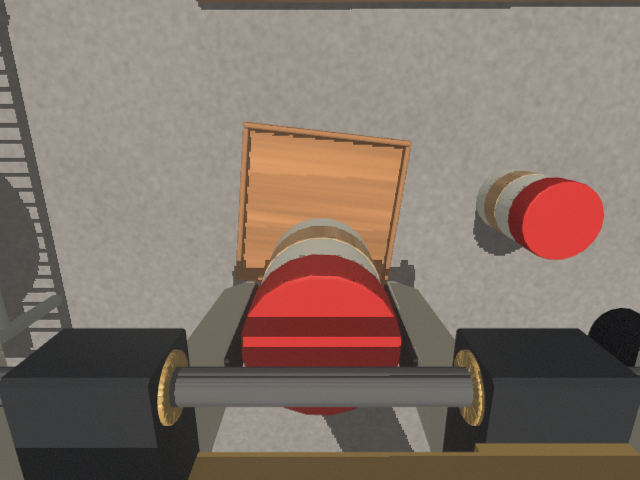

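The tray corners at (245,124) and (410,143) match the model, and the tin is over its centre. Lowering it now, with the last few millimetres slow.

```bash
python3 -m jog '{"rot":[[0,0,0],[0,0,0],[0,0,0],[0,0,0],[0,0,0],[0,0,0],[0,0,0],[0,0,0]],"dp":[[0,2,-25],[0,2,-55],[0,2,-85],[0,2,-110],[0,2,-125],[0,2,-133],[0,2,-137],[0,2,-138]],"fingers":[50,50,50,50,50,50,50,50]}'
python3 -m jog '{"rot":[[0,0,0],[0,0,0],[0,0,0],[0,0,0],[0,0,0]],"dp":[[0,0,-2],[0,0,-3],[0,0,-4],[0,0,-5],[0,0,-5]],"fingers":[50,50,50,50,50]}'
```

```text
t: 7.35
eef_pos: [0.5725, 0.2907, 0.0593]
orientation: [-3.141, -0.001, -0.002]
force: [-0.1, 0.6, -3.1]
finger_gap: 0.0593
grip_force: 25.0
t: 7.85
eef_pos: [0.5718, 0.2905, 0.0536]
orientation: [-3.142, 0.0, -0.001]
force: [0.7, -0.5, -3.9]
finger_gap: 0.0599
grip_force: 25.0
```

```bash
python3 -m jog '{"rot":[[0,0,0],[0,0,0],[0,0,0],[0,0,0],[0,0,0]],"dp":[[0,0,-1],[0,0,-1],[0,0,-2],[0,0,-2],[0,0,-2]],"fingers":[50,50,50,50,50]}'
```

```text
t: 8.35
eef_pos: [0.5718, 0.2905, 0.0522]
orientation: [-3.141, -0.0, -0.002]
force: [-1.4, -0.5, 2.0]
finger_gap: 0.0595
grip_force: 25.0
```

Contact: the load is gone. Release, rise, and go over to Q.

```bash
python3 -m jog '{"rot":[[0,0,0],[0,0,0],[0,0,0],[0,0,0],[0,0,0],[0,0,0]],"dp":[[0,0,0],[0,0,0],[0,0,0],[0,0,0],[0,0,0],[0,0,0]],"fingers":[65,75,93,93,93,93]}'
python3 -m jog '{"rot":[[0,0,0],[0,0,0],[0,0,0],[0,0,0],[0,0,0],[0,0,0],[0,0,0]],"dp":[[0,0,15],[0,0,45],[0,0,85],[0,0,125],[0,0,160],[0,0,165],[0,0,165]],"fingers":[93,93,93,93,93,93,93]}'
python3 -m jog '{"rot":[[0,0,0],[0,0,0],[0,0,0],[0,0,0],[0,0,0],[0,0,0],[0,0,0],[0,0,0]],"dp":[[2,-30,0],[4,-70,0],[6,-110,0],[8,-150,0],[9,-175,0],[10,-183,0],[10,-183,0],[10,-183,0]],"fingers":[93,93,93,93,93,93,93,93]}'
python3 - <<'E'
from w import *
im,s=shoot("w3");tin(im,[.582,.107])
cv2.imwrite("pics/s3.png",camera("scene"))
E
```

```text
t: 8.95
eef_pos: [0.5719, 0.2905, 0.0516]
orientation: [-3.141, -0.0, -0.001]
force: [-0.6, -0.3, -0.2]
finger_gap: 0.0927
grip_force: 0.0
t: 9.65
eef_pos: [0.5725, 0.2908, 0.219]
orientation: [-3.14, -0.004, -0.002]
force: [-1.1, -0.1, -0.0]
finger_gap: 0.0928
grip_force: 0.0
t: 10.45
eef_pos: [0.5812, 0.11, 0.2159]
orientation: [-3.14, 0.002, 0.001]
force: [0.2, 0.6, 0.4]
finger_gap: 0.0932
grip_force: 0.0
tcp [0.5812 0.11   0.2159] [-3.14e+00  2.00e-03  1.00e-03] F [0.18 0.64 0.38] gap 0.09317598372705216
px [325.4858581  225.86097795] 4172
tin (array([0.58130383, 0.10729004]), np.float64(0.07796441595756443))
```

View pics/s3.png

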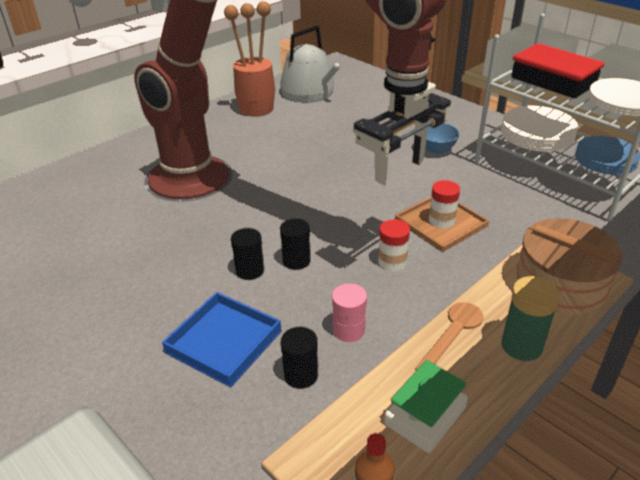

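The full tin stands upright in the tray at (444,205). Tin Q's red lid is at (394,233), and the gripper is above it, 3 mm off in y.

```bash
python3 -m jog '{"rot":[[0,0,0],[0,0,0],[0,0,0],[0,0,0],[0,0,0],[0,0,0],[0,0,0]],"dp":[[0,-3,-40],[0,-3,-80],[0,-3,-120],[0,-3,-150],[0,-3,-168],[0,-3,-169],[0,-3,-169]],"fingers":[93,93,93,93,93,93,93]}' 15
python3 -m jog '{"rot":[[0,0,0],[0,0,0],[0,0,0],[0,0,0],[0,0,0],[0,0,0],[0,0,0],[0,0,0]],"dp":[[0,0,0],[0,0,0],[0,0,0],[0,0,0],[0,0,0],[0,0,0],[0,0,0],[0,0,0]],"fingers":[50,50,50,50,50,50,50,50]}' 15
python3 -m jog '{"rot":[[0,0,0],[0,0,0],[0,0,0],[0,0,0],[0,0,0],[0,0,0],[0,0,0],[0,0,0]],"dp":[[0,0,5],[0,0,12],[0,0,22],[0,0,32],[0,0,40],[0,0,40],[0,0,40],[0,0,40]],"fingers":[50,50,50,50,50,50,50,50]}'
python3 -m jog '{"rot":[[0,0,0],[0,0,0],[0,0,0]],"dp":[[0,0,0],[0,0,0],[0,0,0]],"fingers":[50,50,50]}'
python3 -m jog '{"rot":[[0,0,0],[0,0,0]],"dp":[[0,0,0],[0,0,0]],"fingers":[50,50]}'
```

```text
t: 11.25
eef_pos: [0.5819, 0.106, 0.0477]
orientation: [-3.141, -0.0, 0.0]
force: [0.1, 0.1, 0.8]
finger_gap: 0.0928
grip_force: 0.0
t: 12.05
eef_pos: [0.5821, 0.1047, 0.0481]
orientation: [-3.141, -0.001, -0.001]
force: [-1.0, 0.7, 5.0]
finger_gap: 0.0598
grip_force: 15.0
t: 12.85
eef_pos: [0.5814, 0.1045, 0.0873]
orientation: [3.141, 0.001, -0.001]
force: [-0.5, -0.4, -1.4]
finger_gap: 0.0599
grip_force: 15.0
t: 13.15
eef_pos: [0.5817, 0.1045, 0.0874]
orientation: [3.142, 0.0, -0.002]
force: [0.9, -1.1, -0.7]
finger_gap: 0.0598
grip_force: 15.0
t: 13.35
eef_pos: [0.5818, 0.1045, 0.0876]
orientation: [-3.142, 0.0, -0.001]
force: [-0.4, 0.5, -0.4]
finger_gap: 0.0602
grip_force: 15.0
```

Q weighs about 0.8 N, so it is the empty one and goes to the bin.

```bash
python3 -m jog '{"rot":[[0,0,0],[0,0,0],[0,0,0],[0,0,0],[0,0,0],[0,0,0],[0,0,0],[0,0,0]],"dp":[[0,0,20],[0,0,50],[0,0,80],[-2,-10,105],[-5,-25,110],[-9,-45,110],[-14,-75,110],[-20,-105,110]],"fingers":[50,50,50,50,50,50,50,50]}'
python3 -m jog '{"rot":[[0,0,0],[0,0,0],[0,0,0],[0,0,0],[0,0,0],[0,0,0],[0,0,0],[0,0,0]],"dp":[[-7,-35,0],[-14,-70,0],[-20,-105,0],[-27,-140,0],[-34,-175,0],[-41,-210,0],[-47,-240,0],[-51,-260,0]],"fingers":[50,50,50,50,50,50,50,50]}'
python3 -m jog '{"rot":[[0,0,0],[0,0,0],[0,0,0],[0,0,0],[0,0,0]],"dp":[[-2,-10,0],[-2,-15,0],[-2,-15,0],[-2,-15,0],[-2,-15,0]],"fingers":[50,50,50,50,50]}'
```

```text
t: 14.15
eef_pos: [0.5606, -0.0022, 0.1964]
orientation: [3.141, 0.002, -0.001]
force: [0.2, -0.3, -1.1]
finger_gap: 0.0599
grip_force: 15.0
t: 14.95
eef_pos: [0.508, -0.2644, 0.1962]
orientation: [3.141, 0.003, -0.006]
force: [0.5, -0.2, -0.4]
finger_gap: 0.0597
grip_force: 15.0
t: 15.45
eef_pos: [0.5094, -0.2738, 0.1976]
orientation: [-3.141, -0.0, 0.001]
force: [-0.0, 0.0, -0.8]
finger_gap: 0.0596
grip_force: 15.0
```

```bash
python3 -m jog '{"rot":[[0,0,0],[0,0,0],[0,0,0],[0,0,0],[0,0,0],[0,0,0],[0,0,0],[0,0,0]],"dp":[[0,0,-25],[0,0,-55],[0,0,-85],[0,0,-110],[0,0,-127],[0,0,-135],[0,0,-138],[0,0,-139]],"fingers":[50,50,50,50,50,50,50,50]}'
python3 -m jog '{"rot":[[0,0,0],[0,0,0],[0,0,0],[0,0,0],[0,0,0]],"dp":[[0,0,-2],[0,0,-3],[0,0,-4],[0,0,-5],[0,0,-5]],"fingers":[50,50,50,50,50]}'
```

```text
t: 16.25
eef_pos: [0.5095, -0.2753, 0.0591]
orientation: [3.141, -0.001, -0.001]
force: [0.3, -0.4, 0.0]
finger_gap: 0.0598
grip_force: 15.0
t: 16.75
eef_pos: [0.5088, -0.2755, 0.0537]
orientation: [-3.142, -0.0, -0.002]
force: [-0.1, 0.4, -0.8]
finger_gap: 0.0601
grip_force: 15.0
```

```bash
python3 -m jog '{"rot":[[0,0,0],[0,0,0],[0,0,0],[0,0,0],[0,0,0]],"dp":[[0,0,-1],[0,0,-1],[0,0,-2],[0,0,-2],[0,0,-2]],"fingers":[50,50,50,50,50]}'
```

```text
t: 17.25
eef_pos: [0.5089, -0.2756, 0.0531]
orientation: [3.141, -0.001, -0.002]
force: [-3.0, 1.9, 9.3]
finger_gap: 0.0598
grip_force: 15.0
```

Contact. Release, rise, then check.

```bash
python3 -m jog '{"rot":[[0,0,0],[0,0,0],[0,0,0],[0,0,0],[0,0,0],[0,0,0]],"dp":[[0,0,0.5],[0,0,1],[0,0,1],[0,0,1],[0,0,1],[0,0,1]],"fingers":[65,75,93,93,93,93]}'
python3 -m jog '{"rot":[[0,0,0],[0,0,0],[0,0,0],[0,0,0],[0,0,0],[0,0,0],[0,0,0]],"dp":[[0,0,15],[0,0,45],[0,0,85],[0,0,125],[0,0,160],[0,0,165],[0,0,165]],"fingers":[93,93,93,93,93,93,93]}'
python3 - <<'E'
from w import *
a,b=camera("scene"),camera("side");cv2.imwrite("pics/end.png",np.hstack([cv2.resize(a[120:420,120:520],(400,300)),cv2.resize(b[100:430,100:500],(400,300))]))
E
```

```text
t: 17.85
eef_pos: [0.5087, -0.2755, 0.0525]
orientation: [-3.141, 0.0, -0.002]
force: [0.5, -0.1, -0.5]
finger_gap: 0.0923
grip_force: 0.0
t: 18.55
eef_pos: [0.5091, -0.2757, 0.2186]
orientation: [3.141, -0.002, -0.001]
force: [0.1, -0.3, 0.1]
finger_gap: 0.0929
grip_force: 0.0
```

View pics/end.png

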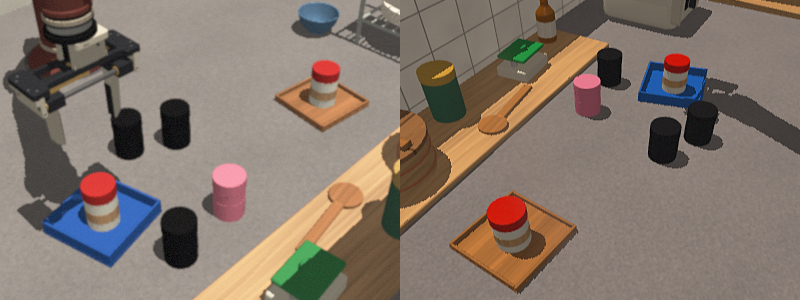

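Both tins stand upright in their containers: in the left half of the picture, the empty one is in the bin at (100,200) and the full one in the tray at (323,83). The gripper is clear and the look-alikes are where they were.

```bash
python3 -c "
from workcell import finish_job
print(finish_job())"
```

```text
the job is handed in; nothing more can be done
None
```

The full tin (about 4.4 N when lifted) stands upright in the wooden tray and the empty one (about 0.8 N) upright in the blue bin; both were set down gently, and the job was handed in at about 19 s.

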